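# Lock a jar in the kitchen jar clamp

## Robot

A 6-joint arm with a two-finger parallel gripper is mounted at the origin on the work surface. World frame = base frame: x ahead of the robot, y to its left, z up, the work surface at z = 0. Lengths are in m, angles in rad, forces in N, time in s.
With the tool pointing down it reaches from about 0.4 to 0.825 m from the base axis. Payload 7 kg.
Tool frame: the origin (TCP) lies on the centre line of the jaws, within the pads' length; the fingertips stand 22 mm ahead of it and the grasp point (between the pads) lies 3 mm ahead of it (arm.tcp_to_tips is the distance from the TCP to the fingertips, in m); z points along the fingers, y is the line along which they close (so a half turn about z gives the same grasp; the last joint's range is limited). The gripper opens to 88 mm and grips with 3 to 60 N. Pads are 19 mm wide; open, the fingers measure 130 mm over their backs; the gripper's body (78 mm by 193 mm) begins 47 mm behind the grasp point.
Start: joints at [-0.848, 0.359, 0.012, 0, -1.224, -0.288], TCP at [0.284, -0.612, 0.249] pointing down, gripper open.
Joint ranges: [-3.07, 3.07], [-1.43, 2.12], [-1.02, 1.25], [-3.03, 1.67], [-3.05, -0], [-3.03, 3.03]. Speed limits (rad/s): [2.39, 2.39, 3.01, 3.14, 3.14, 3.14].

## Interface

Orientations are given as [roll, pitch, yaw] about the fixed x, y, z axes, in that order (R = Rz(yaw) Ry(pitch) Rx(roll)).
In Python, from station import arm gives the robot as it stands.
- The arm moves only by the tool jog_arm, never from a script. Its argument "targets" is a list of rows, each an object of numbers: "dx", "dy", "dz": the shift along the tool's x, y, z in mm; "rx", "ry", "rz": the turn, a rotation vector about the tool's x, y, z in rad; "gripper": the closure, from 0 (fully open) to 1 (shut). In form: [{"dx": .., "dy": .., "dz": .., "rx": .., "ry": .., "rz": .., "gripper": ..}, ...]. A call has exactly 8 rows; each row is the pose to reach, as a shift and turn from the pose commanded when the call began, along the tool's axes at that moment; what a row does not reach only later rows make up. A row lasts 1/12 s, in which the tool goes at most 41.7 mm and 7.16 degrees, less where a joint would pass 70% of its speed; a pose out of reach is approached as far as the arm can. A call with a gripper value outside its range is refused whole. The fingers move at their own pace and stop on an object; "force" is the grip in N (left out, the last holds). Time passes only in rows, so rows that repeat a pose let the fingers close, or fill a call up. It gives the time, the measured TCP pose, the force, the opening and the grip force at its end, in the units of the state.
- arm.get_state(): the state, without advancing time (a new reading comes with each control period).
- arm.grab_frame(name): name is "scene" or "top" or "wrist"; returns a dict with "frame" (400x640x3 uint8, red, green, blue), "z_map" (400x640 float32, m along the optical axis (not along the pixel's ray), 0 where there is no reading), "fx", "fy", "cx", "cy" (pixels), "distortion" ([k1, k2, p1, p2, k3] as OpenCV has them; the pictures are not rectified), "view" (4x4, takes a point from world to camera coordinates). Camera axes: x right, y down, z forward; pixel columns grow to the right and rows downward; lengths in m; the calibration is good to about 2 mm. A picture is of the moment at which its call begins.
- arm.job_done(): hands the job in; it is judged then, once.
The state is a dict: "t": time; "q": joint angles; "qd": joint speeds; "joint_efforts": joint torques, N m; "eef_pos": TCP position; "ee_rot": TCP orientation; "force": force on the tool from outside, world axes, zero at the start; "moment": the same for the moment, N m; "width": finger opening in m; "gripper_force": force on a finger pad.
Only numpy, scipy, OpenCV 4.12 (cv2) and the standard library are available. Lean on these libraries where they do the work, as an engineer would, in place of code of your own. Each camera call takes 0.05 s, during which the arm holds its last target. There are 200 camera calls.

## Task

Push the clamp's rod in by its knob until the jar is jammed firmly between the rubber pad and the backstop (about 10 N on the glass, never over 20 N), and only then flip the cam lever over centre, down to its stop, so that the jar stays firmly held. Do not force the lever (40 N at the most), keep the jar standing, let go of everything and leave the other things on the counter where they are.

Things in the scene. Friction and masses are not known exactly. Their poses are not given: they have to be found in the camera images.
- clamp: Jar clamp fixed to the counter: wooden board 285 x 130 x 15 mm (x = -60 to +225 mm) carrying a guide block (50 x 64 mm in plan, top 78 mm above the counter) with a steel rod sliding through it, the jar's place and a backstop. Origin on the counter under the guide block's centre; x axis level along the rod from knob end to jar and backstop, z up.
- knob (a point): Centre of the rear end face of the black knob on the rod's tail, 50 mm above the counter. The knob is a disc 36 mm in diameter, 16 mm thick, on the axis of the rod (16 mm diameter); pushed along the clamp's +x it carries rod, jaw and pad to the jar. It overhangs the counter behind the board, so fingers can go down behind it.
- jaw (a joint): How far the rod with knob and jaw is pushed in towards the jar, m; 0 fully back, at most 0.09. With the lever open it slides with about 8 N of friction and stays where it is left; with the lever home it is locked. With the jar jammed, the push on the knob is this friction plus the pad's force: 18 N on the knob gives a good firm fit, 10 N in the pad.
- pad: Sprung rubber pad on the front of the jaw, 56 mm wide, 50 mm high, 50 mm above the counter; origin at the centre of the face that meets the jar. It yields 2 N per mm, up to 8 mm, then is hard. When the knob is let go, the rod's friction keeps up to 8 N in the pad. Merely sliding the jar over the board puts up to 3 N in it.
- jar: Closed glass jar, 60 mm across, 100 mm tall, standing loose on the clamp's board between pad and backstop; origin under its centre, 15 mm above the counter. It slides along with the pad until it meets the backstop, whose adjusting screw is set differently each time (rigid face somewhere at clamp x = 163 to 175 mm).
- cam (a joint): Cam lever angle, rad. 0.05 to 0.15: open, upright on the guide block (at 0 it would lean 0.17 rad towards the jar). It turns in the rod's upright plane, over the top and down to the knob end; 1.75 is its stop: flat over the rod's tail, rod locked. It pushes back harder and harder, most from 0.8 to 1.1 (about 1 N m, 10 N at its end); left before dead centre (1.4) it springs open, past it it snaps home.
- lever: The cam lever; origin at the middle of its hinge pin, 92 mm above the counter, on the clamp's z axis; the hinge line runs along the clamp's y.
- lever_end (a point): Point on the lever's middle line 100 mm from the hinge line, in the black end piece (26 mm wide, 12 mm thick, reaching from 82 to 116 mm from the hinge; the aluminium shank below it is 20 mm wide, 9 mm thick).
- spare_jar: Bystander: a second closed glass jar, 60 mm across and 100 mm tall, standing on the counter beside the clamp; not part of the job; origin under its centre.
- jar_lid: Bystander: a loose steel jar lid, 54 mm across and 14 mm high, lying beside the clamp; origin under its centre.
- spoon: Bystander: a spoon with a wooden handle, 160 mm long, lying beside the clamp; origin near its middle.
- mug: Bystander: a mug 80 mm across and 90 mm tall; origin under its centre.
- pepper_mill: Bystander: a wooden pepper mill 52 mm across and 150 mm tall; origin under its centre.

How it is judged:
On the way, in this order (a step that is already met when the one before it is completed fails the run):
1. with the lever still open (below 0.6 rad) the pad bears on the jar with more than 5 N (contact force between pad and jar above 5 N and value of joint cam below 0.6 rad), for 0.2 s.
2. the lever is flipped past dead centre to its stop (above 1.65 rad) (value of joint cam above 1.65 rad), for 0.2 s.
At the end, for the whole second after the job is handed in: The lever is at its stop (above 1.65 rad of 1.75) and stays there by itself, the pad still bears on the jar with more than 4 N, and the jar stands upright (within 0.1 rad) and at rest (value of joint cam above 1.65 rad and contact force between pad and jar above 4 N and angle between jar's own z axis and vertical below 0.1 rad and linear speed of jar below 0.02 m/s); the robot touches nothing.
It fails at once if the glass jar is squeezed with more than 20 N (contact force between pad and jar above 20 N).
It fails at once if the lever is forced with more than 40 N (contact force between the fingers and lever above 40 N).
It fails at once if the jar in the clamp is tipped over (angle between jar's own z axis and vertical above 0.3 rad).
It fails at once if another thing on the counter is shifted by more than 30 mm (distance of any of spare_jar, jar_lid, spoon, mug, pepper_mill from where it was at the start of the episode above 0.03 m).
It also fails if it takes over 69 s, if anything falls off the work surface, if the arm or the gripper's body presses on something with over 40 N, if the wrist force passes 120 N, or if a joint passes its speed limit or range.

## Working session

There is one attempt and no reset: what is moved stays moved. The work goes in short steps, Python scripts to look and compute and a tool call to move; the robot and the scene stay as the last step left them, time stands still between calls to the robot, and variables do not carry over. Pictures are saved under pics/ and viewed, at most 10 in all, crops included, and the job is handed in when it is done.

Besides the shell and the picture viewer there is one more tool, called by a JSON object that holds its "name" and its "arguments", one argument or row to a line. jog_arm: Moves the arm, as the interface text tells. Its arguments: {"type":"object","properties":{"targets":{"type":"array","items":{"type":"object","properties":{"dx":{"type":"number"},"dy":{"type":"number"},"dz":{"type":"number"},"rx":{"type":"number"},"ry":{"type":"number"},"rz":{"type":"number"},"gripper":{"type":"number"}}}},"force":{"type":"number"}},"required":["targets"]}

```bash
mkdir -p pics; ls; cat > h.py <<'E'
import numpy as np,cv2,pickle
from station import arm
from scipy.spatial.transform import Rotation as R
def snap(name,fn):
    f=arm.grab_frame(name); pickle.dump(f,open(fn+'.pkl','wb')); cv2.imwrite('pics/'+fn+'.png',f['frame'][:,:,::-1]); return f
def load(fn): return pickle.load(open(fn+'.pkl','rb'))
def pt(f,u,v,z=None):
    K=np.array([[f['fx'],0,f['cx']],[0,f['fy'],f['cy']],[0,0,1]])
    n=cv2.undistortPoints(np.array([[[u,v]]],float),K,np.array(f['distortion'],float))[0,0]
    V=np.array(f['view']);Ri=V[:3,:3].T;o=-Ri@V[:3,3];d=Ri@np.array([n[0],n[1],1])
    if z is not None: return o+d*(z-o[2])/d[2]
    w=f['z_map'][int(v)-1:int(v)+2,int(u)-1:int(u)+2];w=w[w>0]
    return o+d*np.median(w) if len(w) else None
E
python3 - <<'E'
from h import *
s=arm.get_state();print(s)
a=snap('scene','s0')['frame'];b=snap('top','t0')['frame']
E
```

```text
pics
{'t': 0.0, 'q': array([-8.47914271e-01,  3.59363782e-01,  1.10568380e-02, -3.59991872e-04,
       -1.22408553e+00, -2.88087792e-01]), 'qd': array([-6.35891741e-04,  1.63673535e-04,  6.04984917e-05, -9.39773194e-04,
       -6.07252157e-04,  2.97235247e-04]), 'joint_efforts': array([ 2.81075936e-04, -5.82715631e+01,  2.93050700e+01,  6.99755743e+00,
        6.74096664e-03, -1.71473589e-04]), 'eef_pos': array([ 0.284109  , -0.61179688,  0.24763494]), 'ee_rot': array([ 3.13996612e+00, -1.29073061e-04, -2.70692088e+00]), 'force': array([ 0.2537668 , -0.46829346, -0.62957896]), 'moment': array([ 0.01661278, -0.00944714,  0.03009165]), 'gripper_force': 0.0, 'width': 0.08735232080643941}
```

View pics/s0.png

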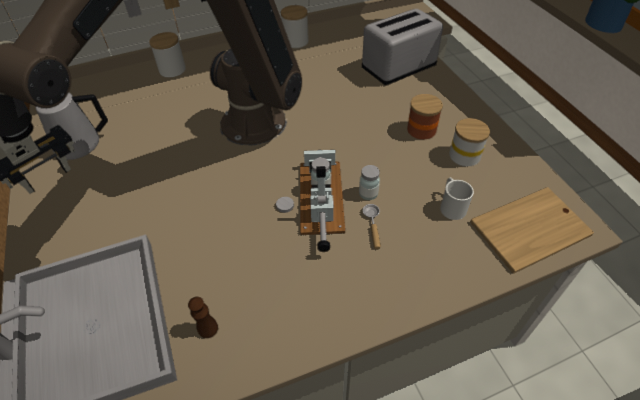

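View pics/t0.png

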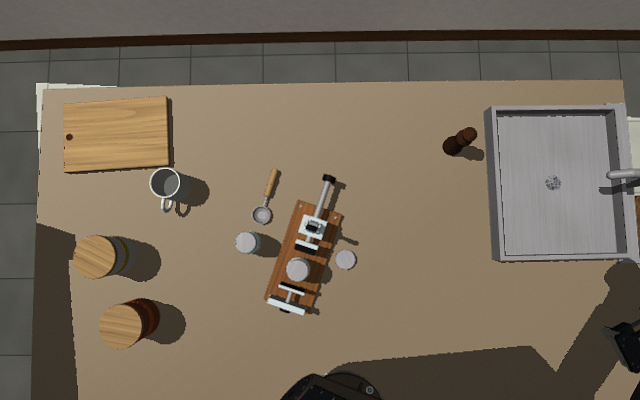

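The top view shows the knob at about (329,179), guide block (313,228), jar (298,269) and backstop (289,303). The spare jar is at (247,242), the lid (346,260), and the spoon (266,195).

```bash
python3 - <<'E'
from h import *
a=load('s0');b=load('t0')
c1=cv2.resize(a['frame'][140:260,260:400],None,fx=4,fy=4,interpolation=cv2.INTER_CUBIC)[:,:,::-1]
c2=cv2.resize(b['frame'][165:325,225:365],None,fx=3.5,fy=3.5,interpolation=cv2.INTER_CUBIC)[:,:,::-1]
cv2.imwrite('pics/c2.png',c2)
for n,u,v,z in [('knob',329,179,None),('gb',313,228,.078),('jar',298,269,.115),('spare',247,242,.1),('lid',346,260,.014),('back',289,303,None),('b1',299,202,.015),('b2',342,215,.015),('b3',265,300,.015),('spoon',275,172,None)]:
    print(n,pt(b,u,v,z).round(3),pt(b,u,v))
for n,u,v in [('knob',323,246),('leverend',320,170),('mug',457,192)]: print(n,pt(a,u,v))
E
```

```text
knob [0.632 0.022 0.067] [0.63163229 0.02201839 0.06713083]
gb [0.504 0.066 0.078] [0.50062451 0.06524735 0.20796607]
jar [0.403 0.104 0.115] [0.4031221  0.10427306 0.11482027]
spare [0.471 0.232 0.1  ] [0.47102021 0.23168669 0.10070132]
lid [ 0.417 -0.022  0.014] [ 0.41695254 -0.02173213  0.01322347]
back [0.312 0.131 0.058] [0.31189774 0.13137637 0.05752536]
b1 [0.577 0.104 0.015] [0.57721321 0.10369163 0.01485316]
b2 [ 0.539 -0.014  0.015] [ 5.40317521e-01 -1.45935983e-02 -5.06226604e-04]
b3 [0.314 0.199 0.015] [ 0.31142587  0.20094769 -0.00056915]
spoon [0.661 0.169 0.019] [0.66101499 0.16855544 0.01850307]
knob [0.64294945 0.01870663 0.06007482]
leverend [0.50771498 0.06641783 0.20319275]
mug [0.60006027 0.46902855 0.03960609]
```

View pics/c2.png

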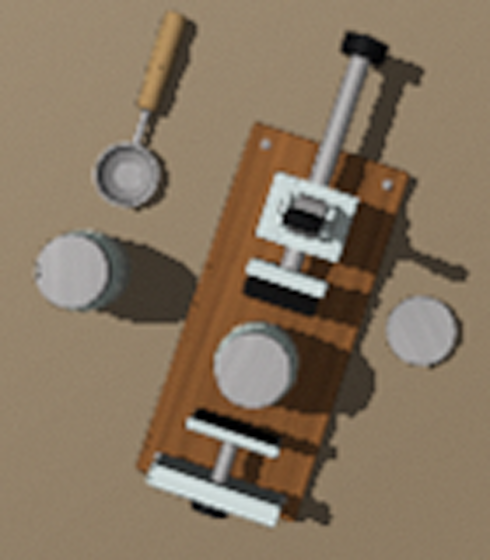

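Clamp and objects are clear: corners at (298.7,200), (342,214), (265,298) and (311,313). I'll fit the board and rod with depth points.

```bash
python3 - <<'E'
from h import *
b=load('t0')
c=np.array([pt(b,u,v,.015)[:2] for u,v in [(298.7,200.3),(342.1,214.4),(310.7,313),(265,298)]]);
m=np.array([[-.06,-.065],[-.06,.065],[.225,.065],[.225,-.065]])
M,_=cv2.estimateAffinePartial2D(m,c); print(M,'scale',np.hypot(M[0,0],M[1,0]))
yaw=np.arctan2(M[1,0],M[0,0]); print('yaw',np.degrees(yaw),'origin',M[:,2])
P=[]
for u in range(255,360):
  for v in range(165,325):
    p=pt(b,u,v); 
    if p is not None:P.append(p)
P=np.array(P);np.save('P.npy',P)
C,S=np.cos(yaw),np.sin(yaw);mc=c.mean(0);off=np.array([C,S])*.0825
o=mc-off;print('o from mean',o)
q=(P[:,:2]-o)@np.array([[C,-S],[S,C]])
def box(n,k): 
    print(n,k.sum(),q[k].min(0).round(4),q[k].max(0).round(4),np.median(q[k],0).round(4),P[k,2].max().round(3))
z=P[:,2]
box('rod',(z>.05)&(z<.064)&(q[:,0]<-.035)&(q[:,0]>-.12)&(abs(q[:,1])<.05))
box('knob',(z>.03)&(q[:,0]<-.12)&(abs(q[:,1])<.05))
box('block',(z>.074)&(z<.082)&(abs(q[:,0])<.04))
box('lever',(z>.1)&(abs(q[:,0])<.06)&(abs(q[:,1])<.05))
box('levertop',(z>.19)&(abs(q[:,0])<.06)&(abs(q[:,1])<.05))
box('jar',(z>.108)&(z<.12)&(q[:,0]>.06)&(abs(q[:,1])<.06))
box('screwplate',(z>.04)&(q[:,0]>.14)&(q[:,0]<.2)&(abs(q[:,1])<.06))
box('jaw',(z>.06)&(q[:,0]>.026)&(q[:,0]<.07)&(z<.1)&(abs(q[:,1])<.06))
E
```

```text
[[-0.92388069 -0.32290015  0.50611481]
 [ 0.32290015 -0.92388069  0.06483851]] scale 0.9786828025057184
yaw 160.7352664612435 origin [0.50611481 0.06483851]
o from mean [0.50777499 0.06425827]
rod 192 [-0.1199 -0.0115] [-0.0351  0.0038] [-0.0769 -0.0038] 0.059
knob 98 [-0.1411 -0.0206] [-0.12   0.014] [-0.1302 -0.0028] 0.068
block 317 [-0.0218 -0.0354] [0.0271 0.0274] [ 0.0028 -0.0028] 0.082
lever 128 [-0.0102 -0.023 ] [0.0159 0.0142] [ 0.0049 -0.0033] 0.208
levertop 59 [ 0.0034 -0.0171] [0.0148 0.0085] [ 0.0091 -0.0042] 0.208
jar 354 [ 0.0913 -0.0313] [0.1412 0.02  ] [ 0.1159 -0.0056] 0.117
screwplate 206 [ 0.1402 -0.0404] [0.1991 0.0303] [ 0.168 -0.006] 0.116
jaw 247 [ 0.0262 -0.0338] [0.0699 0.0254] [ 0.0561 -0.0038] 0.078
```

{"name": "jog_arm", "arguments": {
  "targets": [
    {"dx": -303, "dy": 204, "rz": 0.771, "gripper": 1},
    {"dx": -303, "dy": 204, "rz": 0.771, "gripper": 1},
    {"dx": -303, "dy": 204, "rz": 0.771, "gripper": 1},
    {"dx": -303, "dy": 204, "rz": 0.771, "gripper": 1},
    {"dx": -303, "dy": 204, "rz": 0.771, "gripper": 1},
    {"dx": -303, "dy": 204, "rz": 0.771, "gripper": 1},
    {"dx": -303, "dy": 204, "rz": 0.771, "gripper": 1},
    {"dx": -303, "dy": 204, "rz": 0.771, "gripper": 1}
  ],
  "force": 10
}}

```text
invalid input at $.targets[0]: expected keys dx, dy, dz, rx, ry, rz, gripper
```

{"name": "jog_arm", "arguments": {
  "targets": [
    {"dx": -303, "dy": 204, "dz": 0, "rx": 0, "ry": 0, "rz": 0.771, "gripper": 1},
    {"dx": -303, "dy": 204, "dz": 0, "rx": 0, "ry": 0, "rz": 0.771, "gripper": 1},
    {"dx": -303, "dy": 204, "dz": 0, "rx": 0, "ry": 0, "rz": 0.771, "gripper": 1},
    {"dx": -303, "dy": 204, "dz": 0, "rx": 0, "ry": 0, "rz": 0.771, "gripper": 1},
    {"dx": -303, "dy": 204, "dz": 0, "rx": 0, "ry": 0, "rz": 0.771, "gripper": 1},
    {"dx": -303, "dy": 204, "dz": 0, "rx": 0, "ry": 0, "rz": 0.771, "gripper": 1},
    {"dx": -303, "dy": 204, "dz": 0, "rx": 0, "ry": 0, "rz": 0.771, "gripper": 1},
    {"dx": -303, "dy": 204, "dz": 0, "rx": 0, "ry": 0, "rz": 0.771, "gripper": 1}
  ],
  "force": 10
}}

```text
t: 0.77
eef_pos: [0.4495, -0.3379, 0.2484]
ee_rot: [3.141, -0.0, 2.8]
force: [1.2, -0.6, 0.6]
width: 0.0396
gripper_force: 0.0
```

{"name": "jog_arm", "arguments": {
  "targets": [
    {"dx": -85, "dy": 400, "dz": 0, "rx": 0, "ry": 0, "rz": 0, "gripper": 1},
    {"dx": -85, "dy": 400, "dz": 0, "rx": 0, "ry": 0, "rz": 0, "gripper": 1},
    {"dx": -85, "dy": 400, "dz": 0, "rx": 0, "ry": 0, "rz": 0, "gripper": 1},
    {"dx": -85, "dy": 400, "dz": 0, "rx": 0, "ry": 0, "rz": 0, "gripper": 1},
    {"dx": -85, "dy": 400, "dz": 0, "rx": 0, "ry": 0, "rz": 0, "gripper": 1},
    {"dx": -85, "dy": 400, "dz": 0, "rx": 0, "ry": 0, "rz": 0, "gripper": 1},
    {"dx": -85, "dy": 400, "dz": 0, "rx": 0, "ry": 0, "rz": 0, "gripper": 1},
    {"dx": -85, "dy": 400, "dz": 0, "rx": 0, "ry": 0, "rz": 0, "gripper": 1}
  ]
}}

```text
t: 1.43
eef_pos: [0.6225, -0.0527, 0.2484]
ee_rot: [-3.141, -0.0, 2.806]
force: [0.8, -0.4, 0.1]
width: 0.0002
gripper_force: 0.0
```

```bash
cat >> h.py <<'E'
yaw=np.radians(160.7);O=np.array([.5066,.0686]);X=np.array([np.cos(yaw),np.sin(yaw)]);Y=np.array([-X[1],X[0]])
def st():
    s=arm.get_state();p=s['eef_pos'];d=p[:2]-O;f=s['force']
    print('t',round(s['t'],2),'clamp xyz',np.round([d@X,d@Y,p[2]],4),'rot',np.round(s['ee_rot'],3),'F clamp',np.round([f[:2]@X,f[:2]@Y,f[2]],1),'w',round(s['width'],4))
E
python3 -c "
from h import *
st();snap('wrist','w1')"
```

```text
t 1.43 clamp xyz [-0.1495  0.0762  0.2484] rot [-3.141 -0.     2.806] F clamp [-0.9  0.1  0.1] w 0.0002
```

View pics/w1.png

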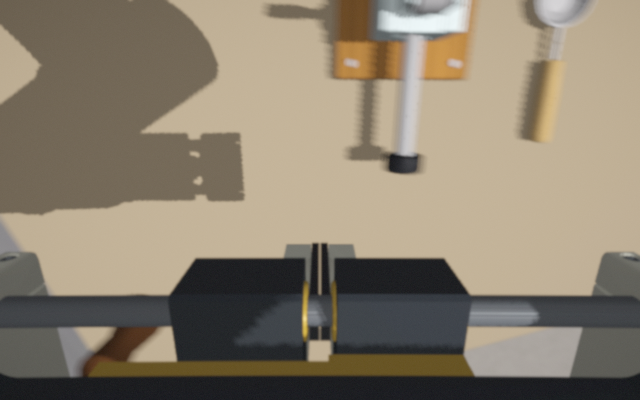

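The wrist view shows the knob at (404,163), square with the tool and to its side. I'll line up behind it first.

{"name": "jog_arm", "arguments": {
  "targets": [
    {"dx": -13, "dy": 37, "dz": 0, "rx": 0, "ry": 0, "rz": 0, "gripper": 1},
    {"dx": -17, "dy": 70, "dz": 20, "rx": 0, "ry": 0, "rz": 0, "gripper": 1},
    {"dx": -17, "dy": 72, "dz": 50, "rx": 0, "ry": 0, "rz": 0, "gripper": 1},
    {"dx": -17, "dy": 72, "dz": 90, "rx": 0, "ry": 0, "rz": 0, "gripper": 1},
    {"dx": -17, "dy": 72, "dz": 110, "rx": 0, "ry": 0, "rz": 0, "gripper": 1},
    {"dx": -17, "dy": 72, "dz": 110, "rx": 0, "ry": 0, "rz": 0, "gripper": 1},
    {"dx": -17, "dy": 72, "dz": 110, "rx": 0, "ry": 0, "rz": 0, "gripper": 1},
    {"dx": -17, "dy": 72, "dz": 110, "rx": 0, "ry": 0, "rz": 0, "gripper": 1}
  ]
}}

```text
t: 2.15
eef_pos: [0.6629, 0.0075, 0.1403]
ee_rot: [3.141, 0.002, 2.806]
force: [0.8, 0.1, 0.8]
width: 0.0004
gripper_force: 0.0
```

```bash
python3 -c "
from h import *
st()
f=load('w1')
for u,v in [(404,155),(404,170),(404,160),(408,100)]:
  p=pt(f,u,v);d=p[:2]-O;print(d@X,d@Y,p[2])
snap('wrist','w2')"
```

```text
t 2.15 clamp xyz [-0.1677  0.006   0.1403] rot [3.141e+00 2.000e-03 2.806e+00] F clamp [-0.7 -0.3  0.8] w 0.0004
-0.12973658142827665 -0.002833326523683131 0.0613662012670953
-0.1423478388942529 -0.0021935653186885336 0.06832137133164878
-0.13289833358180692 -0.0013913959715873211 0.0687347155585798
-0.08064681599985578 -0.0032867752165341973 0.0586901353093483
```

View pics/w2.png

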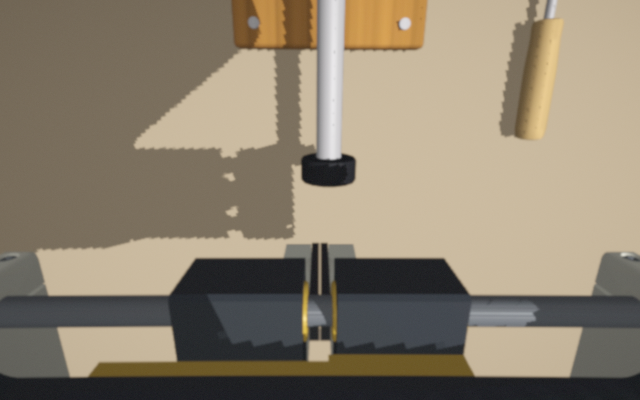

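The knob is ahead at (329,170), about 8 mm right of the finger line (320). I'll shift and lower.

{"name": "jog_arm", "arguments": {
  "targets": [
    {"dx": 0, "dy": 8, "dz": 30, "rx": 0, "ry": 0, "rz": 0, "gripper": 1},
    {"dx": 0, "dy": 8, "dz": 60, "rx": 0, "ry": 0, "rz": 0, "gripper": 1},
    {"dx": 0, "dy": 8, "dz": 83, "rx": 0, "ry": 0, "rz": 0, "gripper": 1},
    {"dx": 0, "dy": 8, "dz": 83, "rx": 0, "ry": 0, "rz": 0, "gripper": 1},
    {"dx": 2, "dy": 8, "dz": 83, "rx": 0, "ry": 0, "rz": 0, "gripper": 1},
    {"dx": 4, "dy": 8, "dz": 83, "rx": 0, "ry": 0, "rz": 0, "gripper": 1},
    {"dx": 6, "dy": 8, "dz": 83, "rx": 0, "ry": 0, "rz": 0, "gripper": 1},
    {"dx": 8, "dy": 8, "dz": 83, "rx": 0, "ry": 0, "rz": 0, "gripper": 1}
  ]
}}

```text
t: 2.87
eef_pos: [0.6579, 0.0181, 0.0579]
ee_rot: [3.14, 0.003, 2.805]
force: [0.2, 0.0, -0.1]
width: 0.0006
gripper_force: 0.0
```

```bash
python3 -c "
from h import *
st()"
```

```text
t 2.87 clamp xyz [-0.1595 -0.0024  0.0579] rot [3.140e+00 3.000e-03 2.805e+00] F clamp [-0.2 -0.1 -0.1] w 0.0006
```

{"name": "jog_arm", "arguments": {
  "targets": [
    {"dx": 3, "dy": 0, "dz": 0, "rx": 0, "ry": 0, "rz": 0, "gripper": 1},
    {"dx": 6, "dy": 0, "dz": 0, "rx": 0, "ry": 0, "rz": 0, "gripper": 1},
    {"dx": 9, "dy": 0, "dz": 0, "rx": 0, "ry": 0, "rz": 0, "gripper": 1},
    {"dx": 12, "dy": 0, "dz": 0, "rx": 0, "ry": 0, "rz": 0, "gripper": 1},
    {"dx": 15, "dy": 0, "dz": 0, "rx": 0, "ry": 0, "rz": 0, "gripper": 1},
    {"dx": 17, "dy": 0, "dz": 0, "rx": 0, "ry": 0, "rz": 0, "gripper": 1},
    {"dx": 19, "dy": 0, "dz": 0, "rx": 0, "ry": 0, "rz": 0, "gripper": 1},
    {"dx": 20, "dy": 0, "dz": 0, "rx": 0, "ry": 0, "rz": 0, "gripper": 1}
  ]
}}

```text
t: 3.53
eef_pos: [0.6405, 0.0243, 0.0573]
ee_rot: [3.14, 0.005, 2.806]
force: [5.9, -4.6, -0.7]
width: 0.0006
gripper_force: 4.0
```

```bash
python3 -c "
from h import *
st();b=snap('top','t2')
cv2.imwrite('pics/c3.png',cv2.resize(b['frame'][165:325,255:365],None,fx=3.5,fy=3.5,interpolation=cv2.INTER_CUBIC)[:,:,::-1])"
```

```text
t 3.53 clamp xyz [-0.141  -0.0024  0.0573] rot [3.14  0.005 2.806] F clamp [-7.1  2.4 -0.7] w 0.0006
```

View pics/c3.png

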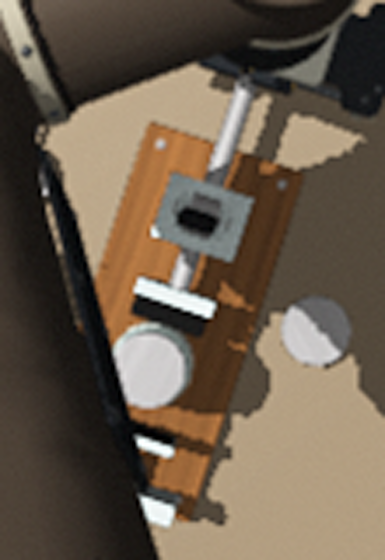

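The crop shows the pad (170,310) just short of the jar (152,365), with the backstop plate around (155,440). The rod is sliding at about 7.5 N.

{"name": "jog_arm", "arguments": {
  "targets": [
    {"dx": 2, "dy": 0, "dz": 0, "rx": 0, "ry": 0, "rz": 0, "gripper": 1},
    {"dx": 4, "dy": 0, "dz": 0, "rx": 0, "ry": 0, "rz": 0, "gripper": 1},
    {"dx": 6, "dy": 0, "dz": 0, "rx": 0, "ry": 0, "rz": 0, "gripper": 1},
    {"dx": 8, "dy": 0, "dz": 0, "rx": 0, "ry": 0, "rz": 0, "gripper": 1},
    {"dx": 10, "dy": 0, "dz": 0, "rx": 0, "ry": 0, "rz": 0, "gripper": 1},
    {"dx": 12, "dy": 0, "dz": 0, "rx": 0, "ry": 0, "rz": 0, "gripper": 1},
    {"dx": 14, "dy": 0, "dz": 0, "rx": 0, "ry": 0, "rz": 0, "gripper": 1},
    {"dx": 15, "dy": 0, "dz": 0, "rx": 0, "ry": 0, "rz": 0, "gripper": 1}
  ]
}}

```text
t: 4.25
eef_pos: [0.6267, 0.0292, 0.0573]
ee_rot: [3.139, 0.006, 2.806]
force: [8.4, -7.1, -1.7]
width: 0.0002
gripper_force: 5.0
```

```bash
python3 -c "
from h import *
st()"
```

```text
t 4.25 clamp xyz [-0.1264 -0.0025  0.0573] rot [3.139 0.006 2.806] F clamp [-10.2   3.9  -1.7] w 0.0002
```

{"name": "jog_arm", "arguments": {
  "targets": [
    {"dx": 1, "dy": 0, "dz": 0, "rx": 0, "ry": 0, "rz": 0, "gripper": 1},
    {"dx": 2, "dy": 0, "dz": 0, "rx": 0, "ry": 0, "rz": 0, "gripper": 1},
    {"dx": 3, "dy": 0, "dz": 0, "rx": 0, "ry": 0, "rz": 0, "gripper": 1},
    {"dx": 4, "dy": 0, "dz": 0, "rx": 0, "ry": 0, "rz": 0, "gripper": 1},
    {"dx": 5, "dy": 0, "dz": 0, "rx": 0, "ry": 0, "rz": 0, "gripper": 1},
    {"dx": 6, "dy": 0, "dz": 0, "rx": 0, "ry": 0, "rz": 0, "gripper": 1},
    {"dx": 6, "dy": 0, "dz": 0, "rx": 0, "ry": 0, "rz": 0, "gripper": 1},
    {"dx": 6, "dy": 0, "dz": 0, "rx": 0, "ry": 0, "rz": 0, "gripper": 1}
  ]
}}

```text
t: 4.92
eef_pos: [0.6211, 0.0312, 0.0573]
ee_rot: [3.139, 0.005, 2.806]
force: [7.5, -5.8, -1.0]
width: 0.0004
gripper_force: 4.5
```

```bash
python3 -c "
from h import *
st()"
```

```text
t 4.92 clamp xyz [-0.1204 -0.0025  0.0573] rot [3.139 0.005 2.806] F clamp [-9.  3. -1.] w 0.0004
```

{"name": "jog_arm", "arguments": {
  "targets": [
    {"dx": 1, "dy": 0, "dz": 0, "rx": 0, "ry": 0, "rz": 0, "gripper": 1},
    {"dx": 2, "dy": 0, "dz": 0, "rx": 0, "ry": 0, "rz": 0, "gripper": 1},
    {"dx": 3, "dy": 0, "dz": 0, "rx": 0, "ry": 0, "rz": 0, "gripper": 1},
    {"dx": 4, "dy": 0, "dz": 0, "rx": 0, "ry": 0, "rz": 0, "gripper": 1},
    {"dx": 4.5, "dy": 0, "dz": 0, "rx": 0, "ry": 0, "rz": 0, "gripper": 1},
    {"dx": 5, "dy": 0, "dz": 0, "rx": 0, "ry": 0, "rz": 0, "gripper": 1},
    {"dx": 5.5, "dy": 0, "dz": 0, "rx": 0, "ry": 0, "rz": 0, "gripper": 1},
    {"dx": 6, "dy": 0, "dz": 0, "rx": 0, "ry": 0, "rz": 0, "gripper": 1}
  ]
}}

```text
t: 5.58
eef_pos: [0.6171, 0.0327, 0.0574]
ee_rot: [3.139, 0.008, 2.806]
force: [15.3, -10.7, -6.3]
width: 0.0006
gripper_force: 9.1
```

```bash
python3 -c "
from h import *
st()"
```

```text
t 5.58 clamp xyz [-0.1162 -0.0027  0.0574] rot [3.139 0.008 2.806] F clamp [-18.    5.   -6.3] w 0.0006
```

{"name": "jog_arm", "arguments": {
  "targets": [
    {"dx": 0, "dy": 0, "dz": 0, "rx": 0, "ry": 0, "rz": 0, "gripper": 1},
    {"dx": 0, "dy": 0, "dz": 0, "rx": 0, "ry": 0, "rz": 0, "gripper": 1},
    {"dx": 0, "dy": 0, "dz": 0, "rx": 0, "ry": 0, "rz": 0, "gripper": 1},
    {"dx": 0, "dy": 0, "dz": 0, "rx": 0, "ry": 0, "rz": 0, "gripper": 1},
    {"dx": 0, "dy": 0, "dz": 0, "rx": 0, "ry": 0, "rz": 0, "gripper": 1},
    {"dx": 0, "dy": 0, "dz": 0, "rx": 0, "ry": 0, "rz": 0, "gripper": 1},
    {"dx": 0, "dy": 0, "dz": 0, "rx": 0, "ry": 0, "rz": 0, "gripper": 1},
    {"dx": 0, "dy": 0, "dz": 0, "rx": 0, "ry": 0, "rz": 0, "gripper": 1}
  ]
}}

```text
t: 6.25
eef_pos: [0.6171, 0.0327, 0.0574]
ee_rot: [3.139, 0.008, 2.806]
force: [13.9, -10.6, -5.8]
width: 0.0003
gripper_force: 8.6
```

```bash
python3 -c "
from h import *
st()"
```

```text
t 6.25 clamp xyz [-0.1162 -0.0027  0.0574] rot [3.139 0.008 2.806] F clamp [-16.6   5.4  -5.8] w 0.0003
```

{"name": "jog_arm", "arguments": {
  "targets": [
    {"dx": 0.3, "dy": 0, "dz": 0, "rx": 0, "ry": 0, "rz": 0, "gripper": 1},
    {"dx": 0.6, "dy": 0, "dz": 0, "rx": 0, "ry": 0, "rz": 0, "gripper": 1},
    {"dx": 0.9, "dy": 0, "dz": 0, "rx": 0, "ry": 0, "rz": 0, "gripper": 1},
    {"dx": 1, "dy": 0, "dz": 0, "rx": 0, "ry": 0, "rz": 0, "gripper": 1},
    {"dx": 1, "dy": 0, "dz": 0, "rx": 0, "ry": 0, "rz": 0, "gripper": 1},
    {"dx": 1, "dy": 0, "dz": 0, "rx": 0, "ry": 0, "rz": 0, "gripper": 1},
    {"dx": 1, "dy": 0, "dz": 0, "rx": 0, "ry": 0, "rz": 0, "gripper": 1},
    {"dx": 1, "dy": 0, "dz": 0, "rx": 0, "ry": 0, "rz": 0, "gripper": 1}
  ]
}}

```text
t: 6.92
eef_pos: [0.6165, 0.0329, 0.0574]
ee_rot: [3.139, 0.009, 2.806]
force: [15.8, -11.2, -6.8]
width: 0.0005
gripper_force: 9.6
```

```bash
python3 -c "
from h import *
st();b=snap('top','t3')
cv2.imwrite('pics/c4.png',cv2.resize(b['frame'][165:325,255:365],None,fx=3.5,fy=3.5,interpolation=cv2.INTER_CUBIC)[:,:,::-1])"
```

```text
t 6.92 clamp xyz [-0.1155 -0.0027  0.0574] rot [3.139 0.009 2.806] F clamp [-18.6   5.4  -6.8] w 0.0005
```

View pics/c4.png

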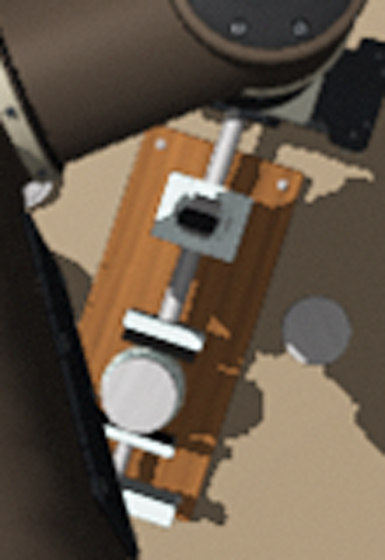

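The jar (143,390) sits against the backstop face (140,440), and the pad (165,335) is against the jar. The knob reads 18.6 N, so it's jammed. I'll back off and go up to the lever.

{"name": "jog_arm", "arguments": {
  "targets": [
    {"dx": -8, "dy": 0, "dz": 0, "rx": 0, "ry": 0, "rz": 0, "gripper": 1},
    {"dx": -25, "dy": 0, "dz": 0, "rx": 0, "ry": 0, "rz": 0, "gripper": 1},
    {"dx": -25, "dy": 0, "dz": -35, "rx": 0, "ry": 0, "rz": 0, "gripper": 1},
    {"dx": -25, "dy": 0, "dz": -75, "rx": 0, "ry": 0, "rz": 0, "gripper": 1},
    {"dx": -25, "dy": 0, "dz": -115, "rx": 0, "ry": 0, "rz": 0, "gripper": 1},
    {"dx": -25, "dy": 0, "dz": -155, "rx": 0, "ry": 0, "rz": 0, "gripper": 1},
    {"dx": -25, "dy": 0, "dz": -195, "rx": 0, "ry": 0, "rz": 0, "gripper": 1},
    {"dx": -25, "dy": 0, "dz": -220, "rx": 0, "ry": 0, "rz": 0, "gripper": 1}
  ]
}}

```text
t: 7.63
eef_pos: [0.6359, 0.0254, 0.2811]
ee_rot: [3.139, 0.005, 2.806]
force: [1.4, 0.0, 0.5]
width: 0.0006
gripper_force: 0.0
```

```bash
python3 -c "
from h import *
st()"
```

```text
t 7.63 clamp xyz [-0.1363 -0.0019  0.2811] rot [3.139 0.005 2.806] F clamp [-1.3 -0.5  0.5] w 0.0006
```

{"name": "jog_arm", "arguments": {
  "targets": [
    {"dx": 40, "dy": 0, "dz": 0, "rx": 0, "ry": 0, "rz": 0, "gripper": 1},
    {"dx": 80, "dy": 0, "dz": 0, "rx": 0, "ry": 0, "rz": 0, "gripper": 1},
    {"dx": 120, "dy": 0, "dz": 0, "rx": 0, "ry": 0, "rz": 0, "gripper": 1},
    {"dx": 155, "dy": 0, "dz": 0, "rx": 0, "ry": 0, "rz": 0, "gripper": 1},
    {"dx": 178, "dy": 0, "dz": 0, "rx": 0, "ry": 0, "rz": 0, "gripper": 1},
    {"dx": 178, "dy": 0, "dz": 0, "rx": 0, "ry": 0, "rz": 0, "gripper": 1},
    {"dx": 178, "dy": 0, "dz": 20, "rx": 0, "ry": 0, "rz": 0, "gripper": 1},
    {"dx": 178, "dy": 0, "dz": 45, "rx": 0, "ry": 0, "rz": 0, "gripper": 1}
  ]
}}

```text
t: 8.3
eef_pos: [0.4681, 0.0851, 0.2327]
ee_rot: [3.137, 0.004, 2.807]
force: [0.7, -0.1, -1.2]
width: 0.0005
gripper_force: 0.0
```

```bash
python3 -c "
from h import *
st();b=snap('scene','s3')
cv2.imwrite('pics/c5.png',cv2.resize(b['frame'][60:280,200:440],None,fx=2.7,fy=2.7,interpolation=cv2.INTER_CUBIC)[:,:,::-1])"
```

```text
t 8.3 clamp xyz [ 0.0418 -0.0028  0.2327] rot [3.137 0.004 2.807] F clamp [-0.7 -0.1 -1.2] w 0.0005
```

View pics/c5.png

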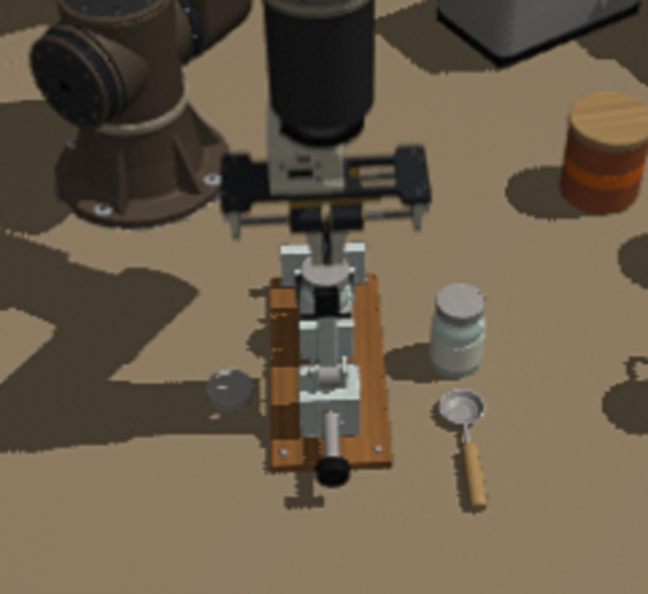

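Gripper is over the jar side of the lever, with nothing else in the way. Lowering and easing up to the lever.

{"name": "jog_arm", "arguments": {
  "targets": [
    {"dx": 0, "dy": 0, "dz": 8, "rx": 0, "ry": 0, "rz": 0, "gripper": 1},
    {"dx": 0, "dy": 0, "dz": 16, "rx": 0, "ry": 0, "rz": 0, "gripper": 1},
    {"dx": 0, "dy": 0, "dz": 20, "rx": 0, "ry": 0, "rz": 0, "gripper": 1},
    {"dx": -5, "dy": 0, "dz": 20, "rx": 0, "ry": 0, "rz": 0, "gripper": 1},
    {"dx": -9, "dy": 0, "dz": 20, "rx": 0, "ry": 0, "rz": 0, "gripper": 1},
    {"dx": -13, "dy": 0, "dz": 20, "rx": 0, "ry": 0, "rz": 0, "gripper": 1},
    {"dx": -16, "dy": 0, "dz": 20, "rx": 0, "ry": 0, "rz": 0, "gripper": 1},
    {"dx": -18, "dy": 0, "dz": 20, "rx": 0, "ry": 0, "rz": 0, "gripper": 1}
  ]
}}

```text
t: 9.02
eef_pos: [0.485, 0.0781, 0.2109]
ee_rot: [3.141, 0.0, 2.805]
force: [0.3, -0.1, -0.0]
width: 0.0001
gripper_force: 0.0
```

```bash
python3 -c "
from h import *
st()"
```

```text
t 9.02 clamp xyz [ 0.0236 -0.0018  0.2109] rot [3.141 0.    2.805] F clamp [-0.3 -0.  -0. ] w 0.0001
```

{"name": "jog_arm", "arguments": {
  "targets": [
    {"dx": -8, "dy": 0, "dz": -3, "rx": 0, "ry": 0, "rz": 0, "gripper": 1},
    {"dx": -18, "dy": 0, "dz": -3, "rx": 0, "ry": 0, "rz": 0, "gripper": 1},
    {"dx": -28, "dy": 0, "dz": -2, "rx": 0, "ry": 0, "rz": 0, "gripper": 1},
    {"dx": -38, "dy": 0, "dz": 0, "rx": 0, "ry": 0, "rz": 0, "gripper": 1},
    {"dx": -47.5, "dy": 0, "dz": 2.5, "rx": 0, "ry": 0, "rz": 0, "gripper": 1},
    {"dx": -56.5, "dy": 0, "dz": 6, "rx": 0, "ry": 0, "rz": 0, "gripper": 1},
    {"dx": -65.5, "dy": 0, "dz": 11, "rx": 0, "ry": 0, "rz": 0, "gripper": 1},
    {"dx": -74, "dy": 0, "dz": 16.5, "rx": 0, "ry": 0, "rz": 0, "gripper": 1}
  ]
}}

```text
t: 9.68
eef_pos: [0.5549, 0.053, 0.1945]
ee_rot: [-3.141, -0.0, 2.805]
force: [-6.5, 1.5, 8.3]
width: 0.0008
gripper_force: 5.1
```

```bash
python3 -c "
from h import *
st()"
```

```text
t 9.68 clamp xyz [-0.0508 -0.0013  0.1945] rot [-3.141 -0.     2.805] F clamp [6.6 0.7 8.3] w 0.0008
```

{"name": "jog_arm", "arguments": {
  "targets": [
    {"dx": -7, "dy": 0, "dz": 6.5, "rx": 0, "ry": 0, "rz": 0, "gripper": 1},
    {"dx": -14, "dy": 0, "dz": 13.5, "rx": 0, "ry": 0, "rz": 0, "gripper": 1},
    {"dx": -20.5, "dy": 0, "dz": 21.5, "rx": 0, "ry": 0, "rz": 0, "gripper": 1},
    {"dx": -26, "dy": 0, "dz": 30, "rx": 0, "ry": 0, "rz": 0, "gripper": 1},
    {"dx": -30.5, "dy": 0, "dz": 38.5, "rx": 0, "ry": 0, "rz": 0, "gripper": 1},
    {"dx": -34.5, "dy": 0, "dz": 48, "rx": 0, "ry": 0, "rz": 0, "gripper": 1},
    {"dx": -37, "dy": 0, "dz": 57, "rx": 0, "ry": 0, "rz": 0, "gripper": 1},
    {"dx": -39, "dy": 0, "dz": 66, "rx": 0, "ry": 0, "rz": 0, "gripper": 1}
  ]
}}

```text
t: 10.35
eef_pos: [0.5913, 0.0407, 0.1268]
ee_rot: [-3.141, -0.0, 2.805]
force: [-0.5, 0.3, 0.1]
width: 0.0006
gripper_force: 0.0
```

```bash
python3 -c "
from h import *
st()"
```

```text
t 10.35 clamp xyz [-0.0892 -0.0017  0.1268] rot [-3.141 -0.     2.805] F clamp [ 0.6 -0.1  0.1] w 0.0006
```

{"name": "jog_arm", "arguments": {
  "targets": [
    {"dx": 0, "dy": 0, "dz": -30, "rx": 0, "ry": 0, "rz": 0, "gripper": 1},
    {"dx": 0, "dy": 0, "dz": -65, "rx": 0, "ry": 0, "rz": 0, "gripper": 1},
    {"dx": 0, "dy": 0, "dz": -105, "rx": 0, "ry": 0, "rz": 0, "gripper": 1},
    {"dx": 0, "dy": -20, "dz": -130, "rx": 0, "ry": 0, "rz": 0, "gripper": 1},
    {"dx": 0, "dy": -55, "dz": -130, "rx": 0, "ry": 0, "rz": 0, "gripper": 1},
    {"dx": 0, "dy": -95, "dz": -130, "rx": 0, "ry": 0, "rz": 0, "gripper": 1},
    {"dx": 0, "dy": -130, "dz": -130, "rx": 0, "ry": 0, "rz": 0, "gripper": 1},
    {"dx": 0, "dy": -150, "dz": -130, "rx": 0, "ry": 0, "rz": 0, "gripper": 1}
  ]
}}

```text
t: 11.02
eef_pos: [0.5401, -0.1029, 0.2578]
ee_rot: [3.141, -0.0, 2.805]
force: [-0.4, 0.3, -0.1]
width: 0.0002
gripper_force: 0.0
```

```bash
python3 -c "
from h import *
st();b=snap('scene','s4')
cv2.imwrite('pics/c6.png',cv2.resize(b['frame'][120:280,250:450],None,fx=3.5,fy=3.5,interpolation=cv2.INTER_CUBIC)[:,:,::-1])"
```

```text
t 11.02 clamp xyz [-0.0883  0.1508  0.2578] rot [ 3.141 -0.     2.805] F clamp [ 0.5 -0.1 -0.1] w 0.0002
```

View pics/c6.png

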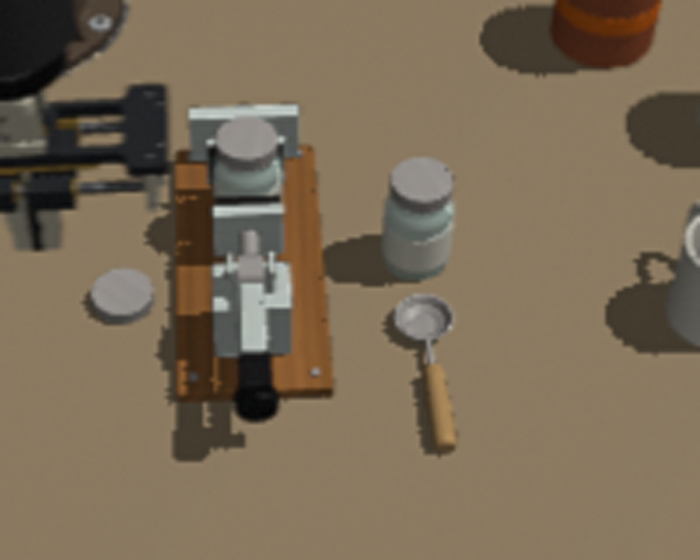

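The lever lies flat over the rod (255,340), the jar stands against the backstop (247,155), and the bystanders haven't moved. I'll check the lever height, then hand in.

```bash
python3 -c "
from h import *
f=load('s4')
for u,v in [(322.5,212),(323,224)]:
  p=pt(f,u,v);d=p[:2]-O;print(d@X,d@Y,p[2])
if p[2]<.112: print(arm.job_done())"
```

```text
-0.05688643714896226 -0.0008376588012701684 0.09553084303370618
-0.09898086266908906 -0.0004726967441939993 0.09626497807301926
the job is handed in; nothing more can be done
None
```

The jar is clamped and the job is handed in: the knob was pushed to about 18.6 N (about 10 N on the glass), then the cam lever was flipped to its stop, where it lies flat. The arm is clear, the bystanders look unmoved in the last picture, and it took about 11 s; hand-in gave no verdict.

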